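Set the card punch's gauge lever to the third click

TASK

Set the side gauge of the bench card punch. With the tip or outside of the fingers, push the black gauge lever home against the stop at its zero end (the wide white mark), which resets the gauge, then push it the other way, feeling the clicks, and stop at the third click from zero without running on past it. Only push the lever, do not take hold of it between the fingers; leave the other things where they are, and finish with the hand clear.

Things in the scene. Friction and masses are not known exactly. Their poses are not given: they have to be found in the camera images.
- punch: Grey bench card punch, fixed: deck 280 (x) x 360 (y) mm, top 40 mm above the table; its column, head and shaft stand up to 85 mm above the deck, behind own x = +30 mm. Origin: centre of the underside; own x from the front edge to the head, y left, z up. The lever's slot runs along own y at x = -80 mm, middle at y = 0; a weight and a tin stand on the deck about 150 mm to either side of that middle.
- lever_knob (a point): Centre of the gauge lever's upright black knob, moving with it: a block 30 mm along the punch's x, 14 mm along its y (the sliding direction), from 12 to 46 mm above the deck; this point is 29 mm above the deck. Axes as the punch's. A flat steel link within 6 mm of the deck runs from its foot towards the head to a small steel fence (up to 14 mm above the deck) 95 mm behind.
- zero_end (a point): Point on the deck top, under the knob's centre, when the lever is at its zero stop: left (own +y) end of the travel, beside the wide white mark. Axes as the punch's.
- far_end (a point): Point on the deck top, under the knob's centre, when the lever is at the other stop (own -y, right end), 70 mm from zero_end.
- lever (a joint): Lever travel from the zero stop towards far_end, 0 to 0.070 m. Rest positions: zero, then clicks at 0.014, 0.028, 0.042 (third), 0.056 and 0.070 (far stop); white marks in front of the slot show them. Between them the push rises to about 7 N; past half way (7 mm) the lever snaps ahead into the next one and the push drops to near nothing. Starts at the first, second or third click.
- weight: Bystander: round dark steel pattern weight, 44 mm across, 52 mm tall, on the deck right of the lever. Origin: centre of the underside.
- chalk_tin: Bystander: flat round aluminium tin, 42 mm across, 26 mm tall, on the deck left of the lever. Origin: centre of the underside.
- tape_roll: Bystander: roll of amber tape lying flat, 100 mm across, 48 mm tall, left of the punch. Origin: centre of the underside.
- thread_cone: Bystander: grey thread cone, 68 mm across, 118 mm tall, right of the punch. Origin: centre of the underside.
- cards: Bystander: stack of white cards, 75 x 150 x 12 mm, in front of the punch. Origin: centre of the underside.
- screwdriver: Bystander: screwdriver 200 mm long, black handle 26 mm thick, lying right of the punch. Origin: under its middle; own x along it.
- eyelet_tray: Bystander: open grey tray 90 x 120 x 30 mm, left of the punch. Origin: centre of the underside.

How it is judged:
On the way, in this order (a step that is already met when the one before it is completed fails the run):
1. the lever is home at its zero stop (within 3 mm) (value of joint lever below 0.003 m), for 0.1 s.
2. the lever rests at the third click (39 to 45 mm from zero) (value of joint lever between 0.039 and 0.045 m and velocity of joint lever between -0.005 and 0.005 m/s), for 0.2 s.
At the end, for the whole second after the job is handed in: The lever has been home at its zero stop and then set to the third click: it rests 42 mm from zero, within 3 mm, and the hand is clear (all of step 2); the robot touches nothing.
It fails at once if the lever ran past the third click, over half way to the fourth (value of joint lever above 0.0495 m).
It fails at once if the lever's knob was taken between the fingers (x of the grasp point in the frame of lever_knob between -0.013 and 0.013 m and y of the grasp point in the frame of lever_knob between -0.006 and 0.006 m and z of the grasp point in the frame of lever_knob between -0.024 and 0.024 m).
It fails at once if a bystander was pushed away by more than 20 mm or lifted (distance of any of weight, chalk_tin, tape_roll, thread_cone, cards, screwdriver, eyelet_tray from where it was at the start of the episode above 0.02 m).
It also fails if it takes over 67 s, if anything falls off the work surface, if the arm or the gripper's body presses on something with over 40 N, if the wrist force passes 120 N, or if a joint passes its speed limit or range.

ROBOT

A 7-joint arm with a two-finger parallel gripper is mounted at the origin on the work surface. World frame = base frame: x ahead of the robot, y to its left, z up, the work surface at z = 0. Lengths are in m, angles in rad, forces in N, time in s.
With the tool pointing down it reaches from about 0.4 to 0.9 m from the base axis. Payload 5.5 kg.
Tool frame: the origin (TCP) lies midway between the tips of the shut fingers; the grasp point (between the pads) lies 19 mm behind it; x points along the fingers, y is the direction in which the jaws open and shut, and the axes are right-handed (so a half turn about x gives the same grasp; the last joint's range is limited). The gripper opens to 92 mm and grips with 3 to 60 N. Pads are 19 mm wide; open, the fingers measure 130 mm over their backs; the gripper's body (75 mm by 190 mm) begins 47 mm behind the grasp point.
Start: joints at [-0.986, 0.501, -0.427, 1.55, 0.221, 1.138, -0.21], TCP at [0.206, 0.617, 0.227] pointing down, gripper open.
Joint ranges: [-2.88, 2.88], [-0.31, 2.03], [-1.54, 1.56], [0.2, 2.42], [-1.41, 4.55], [0.19, 2.02], [-2.57, 2.57]. Speed limits (rad/s): [2.57, 2.57, 3.14, 3.14, 3.14, 3.14, 3.14].

INTERFACE

Orientations are given as a unit quaternion [x, y, z, w].
In Python, from bench import manip gives the robot as it stands. The module is installed in compiled form; this text tells all that it offers.
- The arm moves only by the tool arm_command, never from a script. Its argument "rows" is a list of rows, each an object with "fingers": the finger opening in mm, from 0 to 91.8; "delta_pos": the shift along the world's x, y, z in mm, a list of three; "roll": the turn about the world's z in rad. A call has 1 to 20 rows; each row shifts and turns the pose as measured when the row begins; what a row does not reach is not made up. A row lasts 1/12 s, in which the tool goes at most 41.7 mm and 7.16 degrees, less where a joint would pass 70% of its speed; a pose out of reach is approached as far as the arm can. A call is refused whole if a number of a shift passes 41.7 or a number of a turn 0.125, either way. A call with a gripper value outside its range is refused whole. The fingers move at their own pace and stop on an object; "squeeze" is the grip in N (left out, the last holds). Time passes only in rows, so rows that do not move let the fingers close. It gives the time, the measured TCP pose, the force and the opening at its end, in the units of the state.
- manip.sense(): the state, without advancing time (a new reading comes with each control period).
- manip.capture(name): name is "scene" or "top"; returns (picture, depth): 400x640x3 uint8, red, green, blue; 400x640 float32, m along the optical axis (not along the pixel's ray), 0 where there is no reading.
- manip.get_calibration(name): a dict with "vertical_fov" (degrees; the focal length in pixels is half the picture's height over the tangent of half this angle, whatever the lens; pixels are square), "cx", "cy" (the principal point, pixels), "R" (3x3) and "t" (3): a world point X has camera coordinates R X + t. Camera axes: x right, y down, z forward; pixel columns grow to the right and rows downward; lengths in m; the calibration is good to about 2 mm. A picture is of the moment at which its call begins. get_calibration takes no time and is no camera call.
- manip.sign_off(): hands the job in, once; it reports no verdict.
The state is a dict: "time": time; "qpos": joint angles; "qvel": joint speeds; "joint_torque": joint torques, N m; "tcp_pos": TCP position; "orientation": TCP orientation; "ft_force": force on the tool from outside, world axes, zero at the start; "ft_torque": the same for the moment, N m; "finger_gap": finger opening in m.
Only numpy, scipy, OpenCV 4.12 (cv2) and the standard library are available. Lean on these libraries where they do the work, as an engineer would, in place of code of your own. Each camera call takes 0.05 s, during which the arm holds its last target.

## Working session

There is one attempt and no reset: what is moved stays moved. The work goes in short steps, Python scripts to look and compute and a tool call to move; the robot and the scene stay as the last step left them, time stands still between calls to the robot, and variables do not carry over. Pictures are saved under pics/ and viewed, and the job is handed in when it is done.

Besides the shell and the picture viewer there is one more tool, called after "Request:" as name(argument=value, ...), one argument or row to a line, values as JSON. arm_command: Moves the arm, as the interface text tells. Its arguments: {"type":"object","properties":{"rows":{"type":"array"},"squeeze":{"type":"number"}},"required":["rows"]}

```bash
mkdir -p pics; python3 - <<'E'
from bench import manip
import cv2, numpy as np
s=manip.sense(); print({k:np.round(v,4) for k,v in s.items()})
for n in("scene","top"):
    p,d=manip.capture(n); cv2.imwrite(f"pics/{n}0.png",p[:,:,::-1]); np.savez(f"{n}0.npz",p=p,d=d)
    c=manip.get_calibration(n); print(n,{k:np.round(v,4) for k,v in c.items()})
E
```

```text
{'time': np.float64(0.0), 'qpos': array([-0.9858,  0.5019, -0.4267,  1.5514,  0.2208,  1.1383, -0.2103]), 'qvel': array([ 0.0001, -0.0008,  0.0006,  0.0025, -0.0018, -0.0019, -0.0009]), 'joint_torque': array([ 1.00000e-04, -5.66597e+01, -5.81690e+00, -2.79112e+01,
       -6.89000e-02,  3.07000e-02,  2.00000e-04]), 'tcp_pos': array([0.2054, 0.616 , 0.2257]), 'orientation': array([ 0.1126,  0.6981, -0.114 ,  0.6978]), 'ft_force': array([ 0.1105, -0.0745, -0.07  ]), 'ft_torque': array([-0.0247,  0.019 , -0.0103]), 'finger_gap': np.float64(0.0918)}
scene {'vertical_fov': np.float64(50.413), 'cx': np.float64(321.913), 'cy': np.float64(199.3482), 'R': array([[-0.8781,  0.4784, -0.0072],
       [ 0.3778,  0.6841, -0.6239],
       [-0.2936, -0.5506, -0.7814]]), 't': array([ 0.4754, -0.2119,  1.0821])}
top {'vertical_fov': np.float64(51.0647), 'cx': np.float64(318.3907), 'cy': np.float64(198.0653), 'R': array([[-0.0066, -0.9998,  0.021 ],
       [-0.9844,  0.0028, -0.1758],
       [ 0.1757, -0.0219, -0.9842]]), 't': array([0.0318, 0.5804, 0.9233])}
```

View pics/scene0.png

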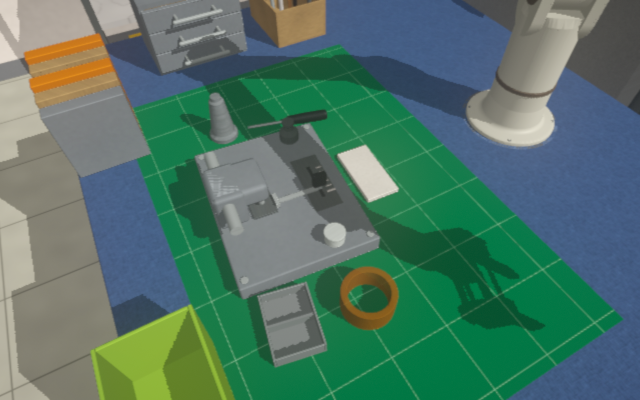

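View pics/top0.png

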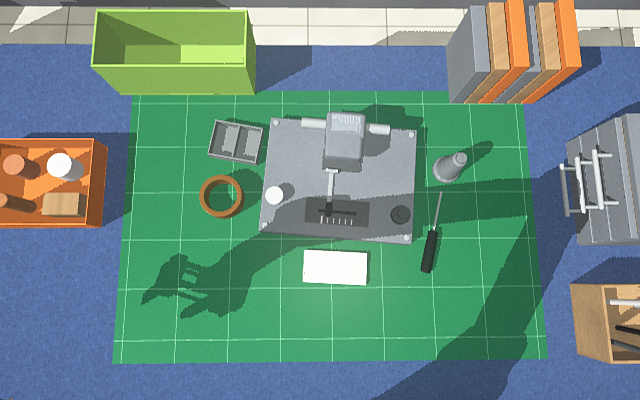

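The top view shows the punch near (338,180), knob near (327,208), marks at about (320–352,219), tin (274,195) and weight (400,214). I'll zoom in on the lever.

```bash
cat > h.py <<'E'
import numpy as np, cv2
from bench import manip
def ray(n,u,v):
    c=manip.get_calibration(n); f=200/np.tan(np.radians(c["vertical_fov"])/2)
    R=np.array(c["R"]);t=np.array(c["t"]); d=R.T@np.array([(u-c["cx"])/f,(v-c["cy"])/f,1]); return -R.T@t,d
def plane(n,u,v,z):
    o,d=ray(n,u,v); return o+d*(z-o[2])/d[2]
def pt(n,u,v,depth):
    o,d=ray(n,u,v); return o+d*depth
def proj(n,X):
    c=manip.get_calibration(n); f=200/np.tan(np.radians(c["vertical_fov"])/2)
    x=np.array(c["R"])@X+c["t"]; return x[:2]/x[2]*f+[c["cx"],c["cy"]]
E
python3 - <<'E'
import cv2,numpy as np
a=cv2.imread("pics/top0.png")[185:245,255:420]; cv2.imwrite("pics/topz0.png",cv2.resize(a,None,fx=4.8,fy=4.8,interpolation=cv2.INTER_CUBIC))
a=cv2.imread("pics/scene0.png")[120:250,240:390]; cv2.imwrite("pics/scenez0.png",cv2.resize(a,None,fx=4.5,fy=4.5,interpolation=cv2.INTER_CUBIC))
E
```

```text
(no output)
```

View pics/topz0.png

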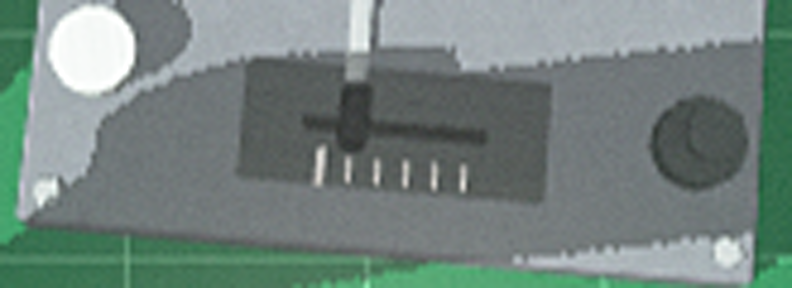

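View pics/scenez0.png

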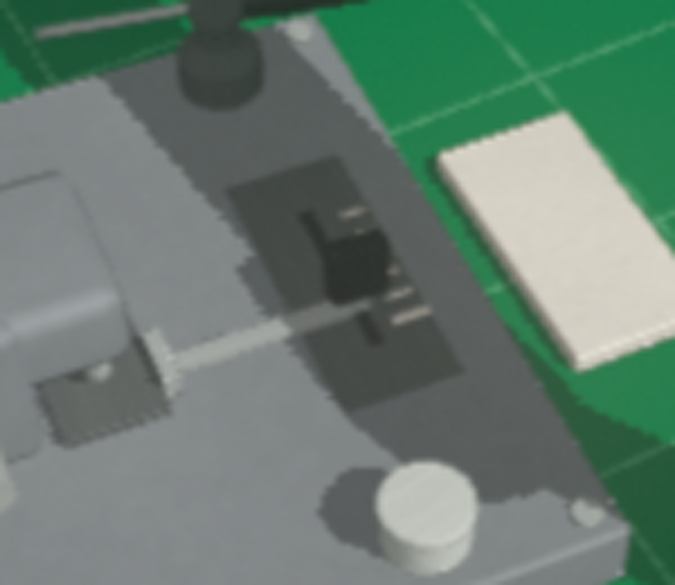

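```bash
python3 - <<'E'
from h import *
np.set_printoptions(precision=4,suppress=True)
zd=np.load("top0.npz")["d"]; sd=np.load("scene0.npz")["d"]
Z=lambda u,v:(u/4.8+255,v/4.8+185)
for u,v in [(560,220),(200,200)]:
    a,b=Z(u,v); print("deck top",pt("top",a,b,zd[int(round(b)),int(round(a))]))
for u,v in [(480,180),(150,420)]:
    a,b=u/4.5+240,v/4.5+120; print("deck scene",pt("scene",a,b,sd[int(round(b)),int(round(a))]))
M=np.array([plane("top",*Z(u,v),.04) for u,v in [(320,166),(348,170),(376,173),(405,175),(434,176),(463,179)]]);print("marks",M)
print(np.linalg.norm(np.diff(M,axis=0),axis=1))
d=M[-1]-M[0]; print("yaw",np.arctan2(-d[0],-d[1])*0+np.arctan2(d[0],-d[1]))
print("slot ends",plane("top",*Z(303,121),.04),plane("top",*Z(487,138),.04))
print("knob top",plane("top",*Z(357,97),.086),plane("top",*Z(354,120),.086))
print("screw corners",*[plane("top",u,v,.04) for u,v in [(264.5,224.5),(406.5,237.5),(276,122),(410.5,134)]])
# knob two view: mask dark
for n in("top","scene"):
    p=np.load(n+"0.npz")["p"]; g=p.max(2)
    m=np.zeros_like(g)
    (x0,x1,y0,y1)=(318,340,200,218) if n=="top" else (308,330,168,190)
    m[y0:y1,x0:x1]=(g[y0:y1,x0:x1]<48); 
    print(n,cv2.minAreaRect(np.argwhere(m)[:,::-1].astype(np.int32)), (m>0).sum()); print(g[y0:y1:2,x0:x1])
print("tin",plane("top",*Z(92,49),.066),"weight",plane("top",*Z(700,142),.092))
E
```

```text
deck top [ 0.5053 -0.0956  0.0346]
deck top [0.5155 0.0798 0.0374]
deck scene [ 0.4452 -0.0577  0.0113]
deck scene [0.6625 0.0212 0.0403]
marks [[ 0.5316  0.0215  0.04  ]
 [ 0.5295  0.0079  0.04  ]
 [ 0.528  -0.0057  0.04  ]
 [ 0.527  -0.0198  0.04  ]
 [ 0.5264 -0.034   0.04  ]
 [ 0.5249 -0.0481  0.04  ]]
[0.0137 0.0137 0.0141 0.0141 0.0142]
yaw -0.09519978817371323
slot ends [0.5537 0.0296 0.04  ] [ 0.545  -0.0602  0.04  ]
knob top [0.5581 0.0053 0.086 ] [0.5472 0.0068 0.086 ]
screw corners [0.5206 0.1543 0.04  ] [ 0.4888 -0.1756  0.04  ] [0.7704 0.1304 0.04  ] [ 0.7402 -0.1963  0.04  ]
top ((0.0, 0.0), (0.0, 0.0), 0.0) 0
[[ 94  95  94  92  95  89  99  91  97 157 160 157 148 110  87  91  92  95
   90  91  88  91]
 [ 93  90  96 100  93  95  95  97  88  80  85  85  79  77  90  93  98  92
   99  98  90  95]
 [ 91  94  93  92  92  96  94  97  58  53  58  66  56  59  74  96  99  93
   95  93  94  97]
 [ 93  91  95  89  94  95  95  93  49  63  66  64  64  60  79  97  93  98
   97  93  94  93]
 [ 88  89  90  93  93  90  97  85  60  66  63  64  60  65  85  99  94  93
   96  96  89  98]
 [ 6
[... 790 characters left out ...]
68  57  52  53  55  52  51  51  51  51  52  50  52  51  51  53
   62  79  90  95]
 [ 74  74  73  66  53  52  51  51  51  50  50  51  51  50  52  52  52  53
   64  79  81  88]
 [ 74  74  74  66  56  49  49  50  51  51  51  50  51  51  51  52  52  57
   89 103  95  84]
 [ 74  73  73  67  56  51  51  50  50  52  51  51  52  51  51  53  52  53
   63  73  76  77]
 [ 75  74  73  69  58  52  50  50  50  51  51  52  51  51  52  52  55  63
   78  93 102 108]
 [ 76  76  77  78  76  65  53  52  52  56  60  68  78  84  79  75  74  87
   99  98  90  83]
 [ 95 104 109 110 111 111 104  99 104 108 105 102 101  96  84  76  75  74
   74  76  77  83]]
tin [0.5849 0.1305 0.066 ] weight [ 0.5355 -0.153   0.092 ]
```

```bash
cat >> h.py <<'E'
from scipy.spatial.transform import Rotation
YU=np.array([.096,.9954,0]); XU=np.array([.9954,-.096,0]); MID=np.array([.549,-.0153,.04]); ZERO=MID+.035*YU
def st():
    s=manip.sense(); R=Rotation.from_quat(s["orientation"]).as_matrix()
    y=R[:,1]; p=np.array(s["tcp_pos"])
    print("t",round(s["time"],2),"tcp",np.round(p,4),"xaxis",np.round(R[:,0],3),"yaxis",np.round(y,3),"yaw y-axis vs own y",round(np.arctan2(-y[0],y[1])+.0961,3),"trav",round(float((ZERO-p)@YU),4),"ownx off",round(float((p-ZERO)@XU),4),"F own",np.round([s["ft_force"]@XU,s["ft_force"]@YU,s["ft_force"][2]],2),"gap",round(s["finger_gap"],4),"q7",np.round(s["qpos"],2))
E
python3 -c "
from h import *
st()"
```

```text
t 0.1 tcp [0.2054 0.616  0.2258] xaxis [-0.001 -0.002 -1.   ] yaxis [ 0.316  0.949 -0.002] yaw y-axis vs own y -0.226 trav -0.5605 ownx off -0.4027 F own [-0.17 -0.05 -0.22] gap 0.092 q7 [-0.99  0.5  -0.43  1.55  0.22  1.14 -0.21]
```

Request:
arm_command(
  rows=[
    {"fingers": 0, "delta_pos": [25, -28, 0], "roll": 0.0226},
    {"fingers": 0, "delta_pos": [25, -28, 0], "roll": 0.0226},
    {"fingers": 0, "delta_pos": [25, -28, 0], "roll": 0.0226},
    {"fingers": 0, "delta_pos": [25, -28, 0], "roll": 0.0226},
    {"fingers": 0, "delta_pos": [25, -28, 0], "roll": 0.0226},
    {"fingers": 0, "delta_pos": [25, -28, 0], "roll": 0.0226},
    {"fingers": 0, "delta_pos": [25, -28, 0], "roll": 0.0226},
    {"fingers": 0, "delta_pos": [25, -28, 0], "roll": 0.0226},
    {"fingers": 0, "delta_pos": [25, -28, 0], "roll": 0.0226},
    {"fingers": 0, "delta_pos": [25, -28, 0], "roll": 0.0226},
    {"fingers": 0, "delta_pos": [10, -36, 0], "roll": 0},
    {"fingers": 0, "delta_pos": [10, -36, 0], "roll": 0},
    {"fingers": 0, "delta_pos": [10, -36, 0], "roll": 0},
    {"fingers": 0, "delta_pos": [10, -36, 0], "roll": 0},
    {"fingers": 0, "delta_pos": [10, -36, 0], "roll": 0},
    {"fingers": 0, "delta_pos": [10, -36, 0], "roll": 0},
  ],
  squeeze=20,
)

```text
time: 1.43
tcp_pos: [0.5125, 0.1012, 0.2194]
orientation: [0.021, 0.712, -0.024, 0.702]
ft_force: [0.1, -0.7, -0.5]
finger_gap: 0.0005
```

```bash
python3 -c "
from h import *
st()"
```

```text
t 1.43 tcp [0.5125 0.1012 0.2194] xaxis [-0.014 -0.003 -1.   ] yaxis [ 0.063  0.998 -0.004] yaw y-axis vs own y 0.033 trav -0.0775 ownx off -0.0475 F own [ 0.15 -0.69 -0.48] gap 0.0005 q7 [-0.02  0.27 -0.27  1.87  0.08  1.03  1.19]
```

Request:
arm_command(
  rows=[
    {"fingers": 0, "delta_pos": [7, -28, 0], "roll": -0.01},
    {"fingers": 0, "delta_pos": [7, -28, 0], "roll": -0.01},
    {"fingers": 0, "delta_pos": [7, -28, -10], "roll": -0.01},
    {"fingers": 0, "delta_pos": [7, -28, -20], "roll": 0},
    {"fingers": 0, "delta_pos": [6, -28, -20], "roll": 0},
    {"fingers": 0, "delta_pos": [0, 0, -25], "roll": 0},
    {"fingers": 0, "delta_pos": [0, 0, -20], "roll": 0},
    {"fingers": 0, "delta_pos": [0, 0, 0], "roll": 0},
  ],
)

```text
time: 2.1
tcp_pos: [0.548, -0.0619, 0.1209]
orientation: [0.037, 0.71, -0.044, 0.702]
ft_force: [-1.3, 1.0, -0.1]
finger_gap: 0.0004
```

```bash
python3 - <<'E'
from h import *
st()
for n in("scene","top"):
    p,d=manip.capture(n); a=p[:,:,::-1]
    a=a[120:250,240:390] if n=="scene" else a[150:250,250:420]
    cv2.imwrite(f"pics/{n}1.png",cv2.resize(a,None,fx=4.5,fy=4.5,interpolation=cv2.INTER_CUBIC))
E
```

```text
t 2.1 tcp [ 0.548  -0.0619  0.1209] xaxis [-0.011 -0.01  -1.   ] yaxis [ 0.114  0.993 -0.011] yaw y-axis vs own y -0.018 trav 0.0814 ownx off 0.0035 F own [-1.42  0.89 -0.12] gap 0.0004 q7 [ 0.19  0.44 -0.16  1.89  0.1   0.84  1.43]
```

View pics/scene1.png

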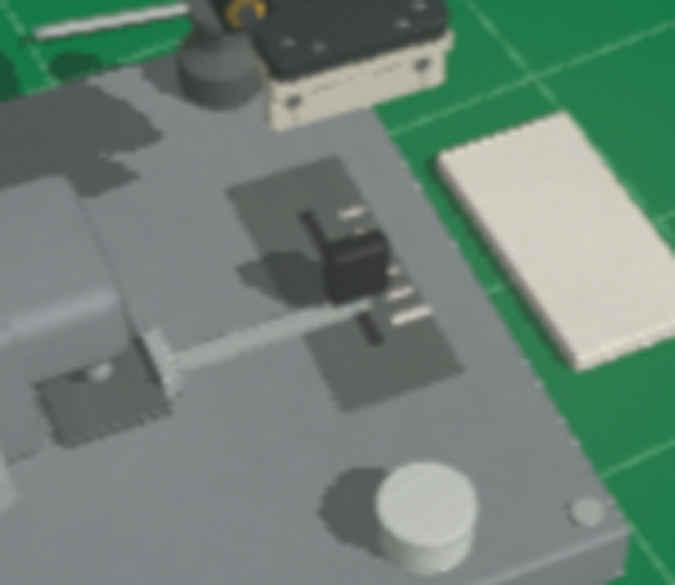

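View pics/top1.png

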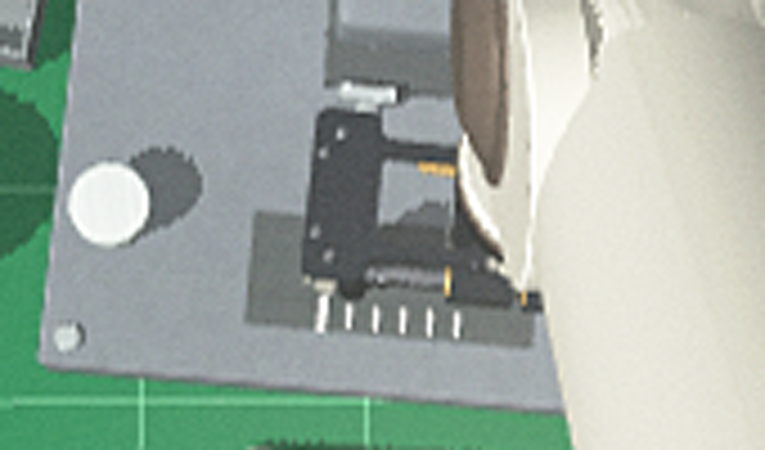

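Request:
arm_command(
  rows=[
    {"fingers": 0, "delta_pos": [0, 0, -20], "roll": 0.018},
    {"fingers": 0, "delta_pos": [0, 0, -20], "roll": 0},
    {"fingers": 0, "delta_pos": [0, 0, -15], "roll": 0},
    {"fingers": 0, "delta_pos": [0, 0, 0], "roll": 0},
    {"fingers": 0, "delta_pos": [0, 0, 0], "roll": 0},
  ],
)

```text
time: 2.62
tcp_pos: [0.5571, -0.0559, 0.0764]
orientation: [0.028, 0.704, -0.034, 0.709]
ft_force: [-0.3, 0.1, -0.2]
finger_gap: 0.0007
```

```bash
python3 - <<'E'
from h import *
st()
for n in("scene",):
    p,d=manip.capture(n); a=p[:,:,::-1]
    a=a[60:250,220:410]
    cv2.imwrite(f"pics/{n}2.png",cv2.resize(a,None,fx=3,fy=3,interpolation=cv2.INTER_CUBIC))
    print((proj(n,np.array(manip.sense()["tcp_pos"]))-[220,60])*3)
E
```

```text
t 2.62 tcp [ 0.5571 -0.0559  0.0764] xaxis [ 0.007 -0.008 -1.   ] yaxis [ 0.087  0.996 -0.008] yaw y-axis vs own y 0.009 trav 0.0747 ownx off 0.012 F own [-0.26  0.05 -0.2 ] gap 0.0007 q7 [ 0.17  0.5  -0.16  1.91  0.13  0.73  1.42]
[246.86128237 292.84156183]
```

View pics/scene2.png

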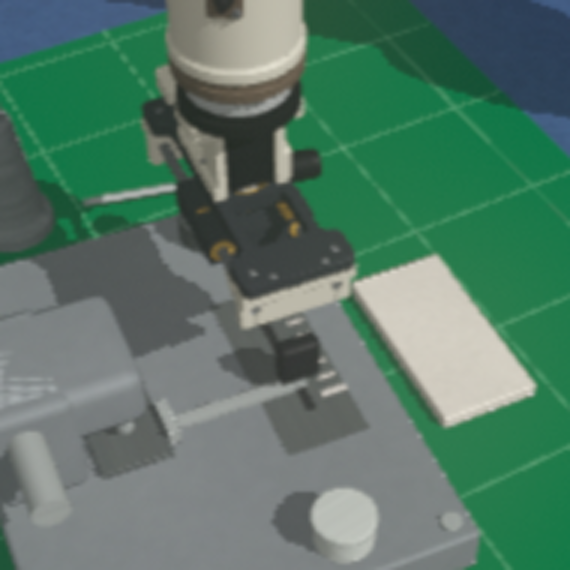

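Request:
arm_command(
  rows=[
    {"fingers": 0, "delta_pos": [-6, 0, -8], "roll": 0},
    {"fingers": 0, "delta_pos": [-5, 0, -7], "roll": 0},
    {"fingers": 0, "delta_pos": [0, 0, 0], "roll": 0},
    {"fingers": 0, "delta_pos": [0, 0, 0], "roll": 0},
  ],
)

```text
time: 3.0
tcp_pos: [0.5481, -0.055, 0.0649]
orientation: [0.027, 0.701, -0.033, 0.712]
ft_force: [0.3, 0.0, 0.6]
finger_gap: 0.0005
```

```bash
python3 -c "
from h import *
st()"
```

```text
t 3.0 tcp [ 0.5481 -0.055   0.0649] xaxis [ 0.015 -0.009 -1.   ] yaxis [ 0.085  0.996 -0.007] yaw y-axis vs own y 0.011 trav 0.0746 ownx off 0.0029 F own [0.33 0.04 0.6 ] gap 0.0005 q7 [ 0.17  0.51 -0.16  1.94  0.13  0.69  1.42]
```

Request:
arm_command(
  rows=[
    {"fingers": 0, "delta_pos": [0, 5, -3], "roll": 0},
    {"fingers": 0, "delta_pos": [0, 5, -3], "roll": 0},
    {"fingers": 0, "delta_pos": [0, 5, 0], "roll": 0},
    {"fingers": 0, "delta_pos": [0, 5, 0], "roll": 0},
    {"fingers": 0, "delta_pos": [0, 3, 0], "roll": 0},
  ],
)

```text
time: 3.42
tcp_pos: [0.5484, -0.0305, 0.059]
orientation: [0.028, 0.701, -0.034, 0.712]
ft_force: [0.1, -0.5, 0.5]
finger_gap: 0.0005
```

```bash
python3 -c "
from h import *
st()"
```

```text
t 3.42 tcp [ 0.5484 -0.0305  0.059 ] xaxis [ 0.016 -0.009 -1.   ] yaxis [ 0.087  0.996 -0.007] yaw y-axis vs own y 0.009 trav 0.0502 ownx off 0.0009 F own [ 0.17 -0.5   0.55] gap 0.0005 q7 [ 0.13  0.51 -0.16  1.95  0.14  0.67  1.37]
```

Now push toward zero in small steps, watching force.

Request:
arm_command(
  rows=[
    {"fingers": 0, "delta_pos": [0, 3, 0], "roll": 0},
    {"fingers": 0, "delta_pos": [0, 3, 0], "roll": 0},
    {"fingers": 0, "delta_pos": [0, 3, 0], "roll": 0},
    {"fingers": 0, "delta_pos": [0, 3, 0], "roll": 0},
  ],
)

```text
time: 3.75
tcp_pos: [0.5488, -0.0163, 0.0591]
orientation: [0.027, 0.701, -0.033, 0.712]
ft_force: [0.9, -3.5, -1.2]
finger_gap: 0.0007
```

Request:
arm_command(
  rows=[
    {"fingers": 0, "delta_pos": [0, 3, 0], "roll": 0},
    {"fingers": 0, "delta_pos": [0, 3, 0], "roll": 0},
  ],
)

```text
time: 3.92
tcp_pos: [0.549, -0.0138, 0.0592]
orientation: [0.027, 0.7, -0.035, 0.712]
ft_force: [0.8, -6.7, -0.3]
finger_gap: 0.0006
```

Request:
arm_command(
  rows=[
    {"fingers": 0, "delta_pos": [0, 3, 0], "roll": 0},
    {"fingers": 0, "delta_pos": [0, 3, 0], "roll": 0},
  ],
)

```text
time: 4.08
tcp_pos: [0.549, -0.0134, 0.0593]
orientation: [0.026, 0.7, -0.039, 0.712]
ft_force: [0.4, -6.9, 0.7]
finger_gap: 0.0004
```

```bash
python3 -c "
from h import *
st()"
```

```text
t 4.08 tcp [ 0.549  -0.0134  0.0593] xaxis [ 0.016 -0.019 -1.   ] yaxis [ 0.093  0.996 -0.017] yaw y-axis vs own y 0.003 trav 0.0331 ownx off -0.0002 F own [ 1.06 -6.82  0.65] gap 0.0004 q7 [ 0.08  0.51 -0.15  1.95  0.15  0.68  1.32]
```

Request:
arm_command(
  rows=[
    {"fingers": 0, "delta_pos": [0, 5, 0], "roll": 0},
    {"fingers": 0, "delta_pos": [0, 5, 0], "roll": 0},
    {"fingers": 0, "delta_pos": [0, 5, 0], "roll": 0},
  ],
)

```text
time: 4.33
tcp_pos: [0.5492, -0.0034, 0.0595]
orientation: [0.027, 0.7, -0.043, 0.712]
ft_force: [1.1, -9.0, -0.2]
finger_gap: 0.0002
```

```bash
python3 -c "
from h import *
st()"
```

```text
t 4.33 tcp [ 0.5492 -0.0034  0.0595] xaxis [ 0.016 -0.024 -1.   ] yaxis [ 0.099  0.995 -0.022] yaw y-axis vs own y -0.003 trav 0.0231 ownx off -0.0009 F own [ 1.98 -8.83 -0.25] gap 0.0002 q7 [ 0.06  0.51 -0.14  1.95  0.15  0.68  1.29]
```

Request:
arm_command(
  rows=[
    {"fingers": 0, "delta_pos": [0, 6, 0], "roll": 0},
    {"fingers": 0, "delta_pos": [0, 6, 0], "roll": 0},
    {"fingers": 0, "delta_pos": [0, 6, 0], "roll": 0},
  ],
)

```text
time: 4.58
tcp_pos: [0.5489, -0.0039, 0.0598]
orientation: [0.024, 0.7, -0.055, 0.711]
ft_force: [0.0, -14.4, 0.3]
finger_gap: 0.0003
```

```bash
python3 - <<'E'
from h import *
st()
for n in("scene","top"):
    p,d=manip.capture(n); a=p[:,:,::-1]
    a=a[120:250,240:390] if n=="scene" else a[150:250,250:420]
    cv2.imwrite(f"pics/{n}3.png",cv2.resize(a,None,fx=4.5,fy=4.5,interpolation=cv2.INTER_CUBIC))
st()
E
```

```text
t 4.58 tcp [ 0.5489 -0.0039  0.0598] xaxis [ 0.014 -0.044 -0.999] yaxis [ 0.111  0.993 -0.042] yaw y-axis vs own y -0.016 trav 0.0236 ownx off -0.0012 F own [  1.39 -14.32   0.28] gap 0.0003 q7 [ 0.03  0.51 -0.13  1.95  0.17  0.68  1.25]
t 4.68 tcp [ 0.5489 -0.0038  0.0598] xaxis [ 0.014 -0.044 -0.999] yaxis [ 0.111  0.993 -0.042] yaw y-axis vs own y -0.015 trav 0.0236 ownx off -0.0012 F own [  1.75 -14.37  -0.15] gap 0.0002 q7 [ 0.03  0.51 -0.13  1.95  0.17  0.68  1.25]
```

View pics/scene3.png

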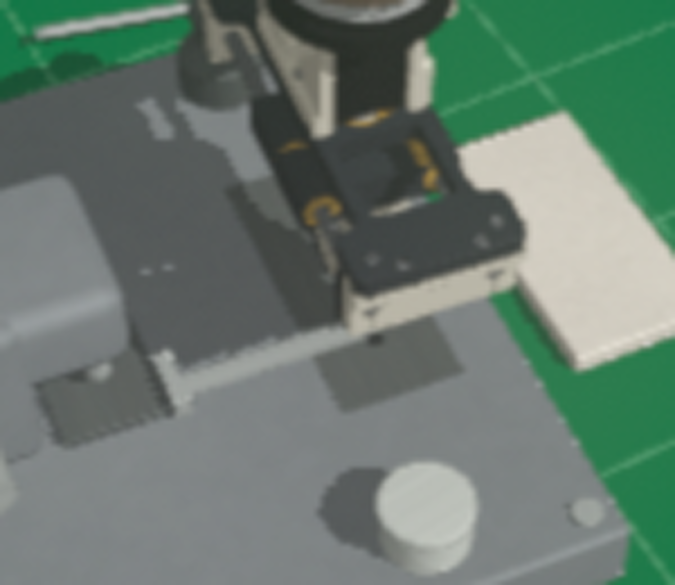

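View pics/top3.png

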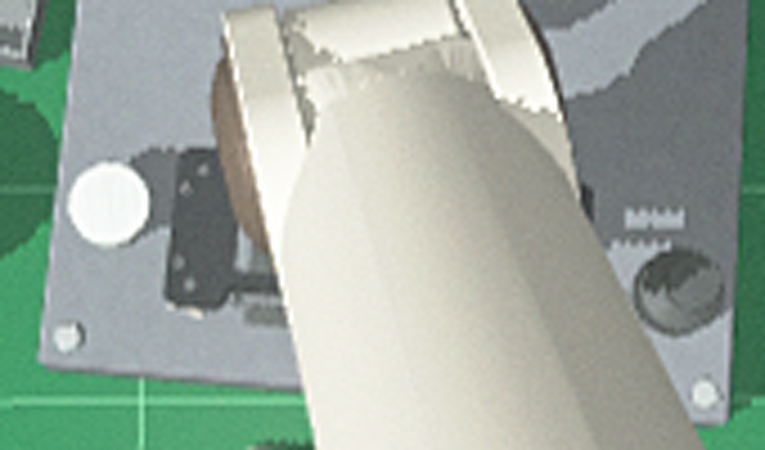

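Force rose to 14 N with no motion, so the lever is at the stop. I'll back off, rise and check.

Request:
arm_command(
  rows=[
    {"fingers": 0, "delta_pos": [0, -6, 0], "roll": 0},
    {"fingers": 0, "delta_pos": [0, -8, 0], "roll": 0},
    {"fingers": 0, "delta_pos": [0, -8, 0], "roll": 0.01},
    {"fingers": 0, "delta_pos": [0, 0, 15], "roll": 0},
    {"fingers": 0, "delta_pos": [0, 0, 25], "roll": 0},
    {"fingers": 0, "delta_pos": [0, 0, 25], "roll": 0},
    {"fingers": 0, "delta_pos": [0, -25, 20], "roll": 0},
    {"fingers": 0, "delta_pos": [0, -25, 10], "roll": 0},
    {"fingers": 0, "delta_pos": [0, 0, 0], "roll": 0},
  ],
)

```text
time: 5.43
tcp_pos: [0.5466, -0.0738, 0.1571]
orientation: [0.017, 0.702, -0.045, 0.71]
ft_force: [-0.1, -1.3, -0.3]
finger_gap: 0.0003
```

```bash
python3 - <<'E'
from h import *
st()
for n in("scene",):
    p,d=manip.capture(n); a=p[:,:,::-1]
    a=a[120:250,240:390] if n=="scene" else a[150:250,250:420]
    cv2.imwrite(f"pics/{n}4.png",cv2.resize(a,None,fx=4.5,fy=4.5,interpolation=cv2.INTER_CUBIC))
E
```

```text
t 5.43 tcp [ 0.5466 -0.0738  0.1571] xaxis [ 0.01  -0.039 -0.999] yaxis [ 0.088  0.995 -0.038] yaw y-axis vs own y 0.008 trav 0.0935 ownx off 0.0032 F own [-0.01 -1.32 -0.3 ] gap 0.0003 q7 [ 0.18  0.37 -0.14  1.89  0.12  0.88  1.45]
```

View pics/scene4.png

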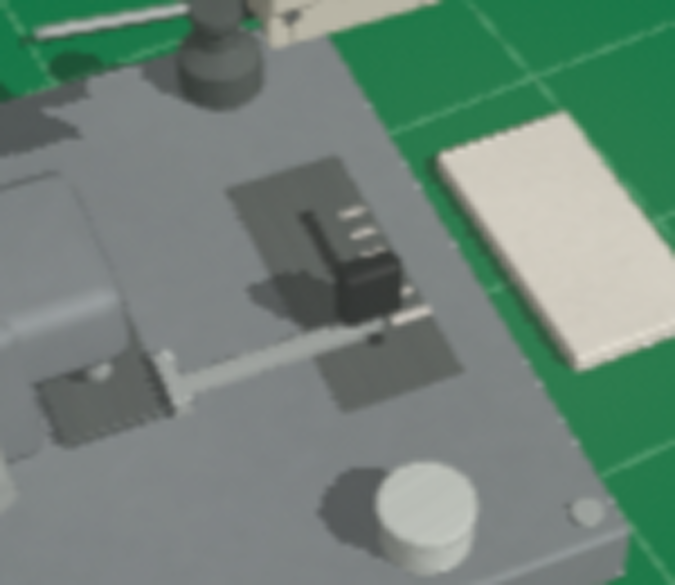

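The knob now sits beside the wide mark (370,290), so it is home. Next I cross over to its left side.

Request:
arm_command(
  rows=[
    {"fingers": 0, "delta_pos": [2, 25, 0], "roll": 0},
    {"fingers": 0, "delta_pos": [2, 25, 0], "roll": 0},
    {"fingers": 0, "delta_pos": [2, 25, 0], "roll": 0},
    {"fingers": 0, "delta_pos": [2, 25, 0], "roll": 0},
    {"fingers": 0, "delta_pos": [2, 20, 0], "roll": 0},
    {"fingers": 0, "delta_pos": [0, 5, 0], "roll": 0},
    {"fingers": 0, "delta_pos": [0, 0, 0], "roll": 0},
  ],
)

```text
time: 6.07
tcp_pos: [0.5523, 0.0646, 0.1528]
orientation: [0.018, 0.704, -0.04, 0.708]
ft_force: [-0.5, -1.1, -0.3]
finger_gap: 0.0009
```

```bash
python3 -c "
from h import *
st()"
```

```text
t 6.07 tcp [0.5523 0.0646 0.1528] xaxis [ 0.005 -0.031 -1.   ] yaxis [ 0.082  0.996 -0.03 ] yaw y-axis vs own y 0.014 trav -0.0448 ownx off -0.0044 F own [-0.36 -1.17 -0.3 ] gap 0.0009 q7 [-0.03  0.4  -0.19  1.86  0.13  0.89  1.2 ]
```

Request:
arm_command(
  rows=[
    {"fingers": 0, "delta_pos": [0, 0, -20], "roll": -0.01},
    {"fingers": 0, "delta_pos": [0, 0, -20], "roll": 0},
    {"fingers": 0, "delta_pos": [0, 0, -20], "roll": 0},
    {"fingers": 0, "delta_pos": [0, 0, -15], "roll": 0},
    {"fingers": 0, "delta_pos": [0, 0, -5], "roll": 0},
    {"fingers": 0, "delta_pos": [0, 0, 0], "roll": 0},
  ],
)

```text
time: 6.57
tcp_pos: [0.5507, 0.0611, 0.0688]
orientation: [0.021, 0.705, -0.044, 0.708]
ft_force: [0.5, 0.6, 0.3]
finger_gap: 0.0004
```

```bash
python3 -c "
from h import *
st()"
```

```text
t 6.57 tcp [0.5507 0.0611 0.0688] xaxis [ 0.003 -0.032 -0.999] yaxis [ 0.091  0.995 -0.032] yaw y-axis vs own y 0.005 trav -0.0412 ownx off -0.0057 F own [0.46 0.61 0.34] gap 0.0004 q7 [-0.05  0.51 -0.17  1.92  0.17  0.73  1.16]
```

Request:
arm_command(
  rows=[
    {"fingers": 0, "delta_pos": [2, 0, -5], "roll": 0},
    {"fingers": 0, "delta_pos": [2, 0, -5], "roll": 0},
    {"fingers": 0, "delta_pos": [1, -3, 0], "roll": 0},
    {"fingers": 0, "delta_pos": [0, -3, 0], "roll": 0},
    {"fingers": 0, "delta_pos": [0, -3, 0], "roll": 0},
  ],
)

```text
time: 6.98
tcp_pos: [0.5577, 0.0502, 0.0599]
orientation: [0.021, 0.704, -0.044, 0.709]
ft_force: [-0.3, -0.5, -0.1]
finger_gap: 0.0005
```

```bash
python3 -c "
from h import *
st()"
```

```text
t 6.98 tcp [0.5577 0.0502 0.0599] xaxis [ 0.005 -0.032 -0.999] yaxis [ 0.093  0.995 -0.031] yaw y-axis vs own y 0.003 trav -0.031 ownx off 0.0024 F own [-0.27 -0.53 -0.14] gap 0.0005 q7 [-0.03  0.53 -0.16  1.91  0.18  0.71  1.17]
```

Request:
arm_command(
  rows=[
    {"fingers": 0, "delta_pos": [0, -3, 0], "roll": 0},
    {"fingers": 0, "delta_pos": [0, -3, 0], "roll": 0},
  ],
)

```text
time: 7.15
tcp_pos: [0.5585, 0.0436, 0.0609]
orientation: [0.022, 0.703, -0.044, 0.709]
ft_force: [-0.8, 3.3, -1.9]
finger_gap: 0.0005
```

Request:
arm_command(
  rows=[
    {"fingers": 0, "delta_pos": [0, -3, 0], "roll": 0},
  ],
)

```text
time: 7.23
tcp_pos: [0.5583, 0.042, 0.061]
orientation: [0.022, 0.703, -0.043, 0.709]
ft_force: [-0.1, 6.5, -4.0]
finger_gap: 0.0007
```

Request:
arm_command(
  rows=[
    {"fingers": 0, "delta_pos": [0, -3, 0], "roll": 0},
  ],
)

```text
time: 7.32
tcp_pos: [0.5582, 0.0411, 0.061]
orientation: [0.023, 0.703, -0.042, 0.709]
ft_force: [-0.1, 7.2, -2.6]
finger_gap: 0.0005
```

Request:
arm_command(
  rows=[
    {"fingers": 0, "delta_pos": [0, -3, 0], "roll": 0},
  ],
)

```text
time: 7.4
tcp_pos: [0.5581, 0.0408, 0.061]
orientation: [0.023, 0.703, -0.04, 0.71]
ft_force: [0.4, 6.0, -1.9]
finger_gap: 0.0005
```

```bash
python3 -c "
from h import *
st()"
```

```text
t 7.4 tcp [0.5581 0.0408 0.061 ] xaxis [ 0.008 -0.024 -1.   ] yaxis [ 0.089  0.996 -0.023] yaw y-axis vs own y 0.007 trav -0.0217 ownx off 0.0037 F own [-0.14  5.97 -1.88] gap 0.0005 q7 [-0.    0.53 -0.17  1.91  0.17  0.71  1.2 ]
```

Request:
arm_command(
  rows=[
    {"fingers": 0, "delta_pos": [0, -4, 0], "roll": 0},
  ],
)

```text
time: 7.48
tcp_pos: [0.558, 0.0396, 0.0611]
orientation: [0.024, 0.703, -0.038, 0.71]
ft_force: [-0.5, 5.8, -1.7]
finger_gap: 0.0006
```

Request:
arm_command(
  rows=[
    {"fingers": 0, "delta_pos": [0, -4, 0], "roll": 0},
  ],
)

```text
time: 7.57
tcp_pos: [0.5578, 0.0372, 0.0611]
orientation: [0.024, 0.703, -0.037, 0.71]
ft_force: [0.2, -0.4, 0.5]
finger_gap: 0.0004
```

Request:
arm_command(
  rows=[
    {"fingers": 0, "delta_pos": [0, -4, 0], "roll": 0},
  ],
)

```text
time: 7.65
tcp_pos: [0.5578, 0.0332, 0.0613]
orientation: [0.023, 0.703, -0.036, 0.71]
ft_force: [-0.3, -0.2, 0.1]
finger_gap: 0.0006
```

```bash
python3 -c "
from h import *
st()"
```

```text
t 7.65 tcp [0.5578 0.0332 0.0613] xaxis [ 0.009 -0.019 -1.   ] yaxis [ 0.084  0.996 -0.018] yaw y-axis vs own y 0.012 trav -0.0141 ownx off 0.0041 F own [-0.29 -0.2   0.11] gap 0.0006 q7 [ 0.02  0.53 -0.17  1.91  0.16  0.71  1.23]
```

First click felt (force dropped at y≈0.038). On to the second, expected to snap near y≈0.024.

Request:
arm_command(
  rows=[
    {"fingers": 0, "delta_pos": [0, -3, 0], "roll": 0},
    {"fingers": 0, "delta_pos": [0, -3, 0], "roll": 0},
  ],
)

```text
time: 7.82
tcp_pos: [0.5575, 0.0276, 0.0614]
orientation: [0.024, 0.703, -0.036, 0.71]
ft_force: [-0.2, 7.3, -1.2]
finger_gap: 0.0006
```

Request:
arm_command(
  rows=[
    {"fingers": 0, "delta_pos": [0, -4, 0], "roll": 0},
  ],
)

```text
time: 7.9
tcp_pos: [0.5573, 0.0253, 0.0615]
orientation: [0.024, 0.703, -0.035, 0.71]
ft_force: [-0.5, 4.9, -0.3]
finger_gap: 0.0006
```

Request:
arm_command(
  rows=[
    {"fingers": 0, "delta_pos": [0, -4, 0], "roll": 0},
  ],
)

```text
time: 7.98
tcp_pos: [0.5572, 0.0213, 0.0615]
orientation: [0.024, 0.703, -0.034, 0.71]
ft_force: [-0.7, -1.0, -0.7]
finger_gap: 0.0003
```

Request:
arm_command(
  rows=[
    {"fingers": 0, "delta_pos": [0, -4, 0], "roll": 0},
  ],
)

```text
time: 8.07
tcp_pos: [0.5572, 0.0166, 0.0616]
orientation: [0.024, 0.703, -0.035, 0.71]
ft_force: [1.0, 1.5, -0.2]
finger_gap: 0.0005
```

```bash
python3 -c "
from h import *
st()"
```

```text
t 8.07 tcp [0.5572 0.0166 0.0616] xaxis [ 0.009 -0.015 -1.   ] yaxis [ 0.083  0.996 -0.015] yaw y-axis vs own y 0.013 trav 0.0024 ownx off 0.0051 F own [ 0.81  1.59 -0.21] gap 0.0005 q7 [ 0.05  0.53 -0.17  1.92  0.16  0.7   1.27]
```

Second click felt. Third should snap near y≈0.010.

Request:
arm_command(
  rows=[
    {"fingers": 0, "delta_pos": [0, -3, 0], "roll": 0},
  ],
)

```text
time: 8.15
tcp_pos: [0.557, 0.0138, 0.0616]
orientation: [0.024, 0.703, -0.034, 0.71]
ft_force: [-1.1, 7.1, 0.7]
finger_gap: 0.0004
```

Request:
arm_command(
  rows=[
    {"fingers": 0, "delta_pos": [0, -3, 0], "roll": 0},
  ],
)

```text
time: 8.23
tcp_pos: [0.5568, 0.012, 0.0617]
orientation: [0.025, 0.703, -0.034, 0.71]
ft_force: [-1.0, 5.7, 0.2]
finger_gap: 0.001
```

Request:
arm_command(
  rows=[
    {"fingers": 0, "delta_pos": [0, -3, 0], "roll": 0},
  ],
)

```text
time: 8.32
tcp_pos: [0.5566, 0.0092, 0.0617]
orientation: [0.025, 0.704, -0.033, 0.709]
ft_force: [-0.3, -0.5, 0.1]
finger_gap: 0.0006
```

Third click felt: the force dropped to about 0. Now hold, back off and rise.

Request:
arm_command(
  rows=[
    {"fingers": 0, "delta_pos": [0, 3, 0], "roll": 0},
    {"fingers": 0, "delta_pos": [0, 8, 0], "roll": 0},
    {"fingers": 0, "delta_pos": [0, 8, 0], "roll": 0},
    {"fingers": 0, "delta_pos": [0, 5, 15], "roll": 0},
    {"fingers": 0, "delta_pos": [0, 0, 25], "roll": 0},
    {"fingers": 0, "delta_pos": [0, 0, 30], "roll": 0},
    {"fingers": 0, "delta_pos": [0, 20, 30], "roll": 0},
    {"fingers": 0, "delta_pos": [0, 35, 20], "roll": 0},
    {"fingers": 0, "delta_pos": [0, 35, 0], "roll": 0},
    {"fingers": 0, "delta_pos": [0, 35, 0], "roll": 0},
    {"fingers": 0, "delta_pos": [0, 35, 0], "roll": 0},
    {"fingers": 0, "delta_pos": [0, 20, 0], "roll": 0},
    {"fingers": 0, "delta_pos": [0, 0, 0], "roll": 0},
    {"fingers": 0, "delta_pos": [0, 0, 0], "roll": 0},
  ],
)

```text
time: 9.48
tcp_pos: [0.5547, 0.2231, 0.1903]
orientation: [0.027, 0.701, -0.037, 0.711]
ft_force: [-0.2, -1.1, 0.7]
finger_gap: -0.0001
```

```bash
python3 - <<'E'
from h import *
st()
for n in("scene","top"):
    p,d=manip.capture(n); a=p[:,:,::-1]; cv2.imwrite(f"pics/{n}5full.png",a)
    a=a[120:250,240:390] if n=="scene" else a[150:250,250:420]
    cv2.imwrite(f"pics/{n}5.png",cv2.resize(a,None,fx=4.5,fy=4.5,interpolation=cv2.INTER_CUBIC))
E
```

```text
t 9.48 tcp [0.5547 0.2231 0.1903] xaxis [ 0.013 -0.015 -1.   ] yaxis [ 0.09   0.996 -0.014] yaw y-axis vs own y 0.006 trav -0.2028 ownx off -0.0172 F own [-0.07 -1.13  0.72] gap -0.0001 q7 [-0.24  0.42 -0.26  1.73  0.15  1.    0.93]
```

View pics/scene5.png

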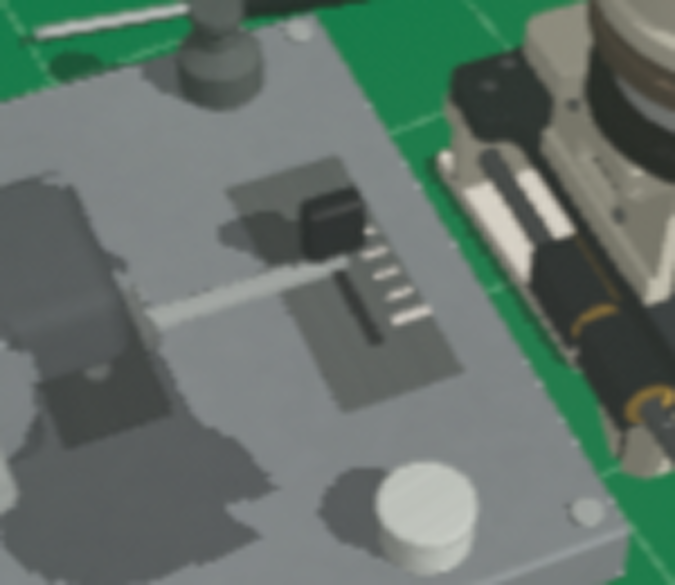

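View pics/top5.png

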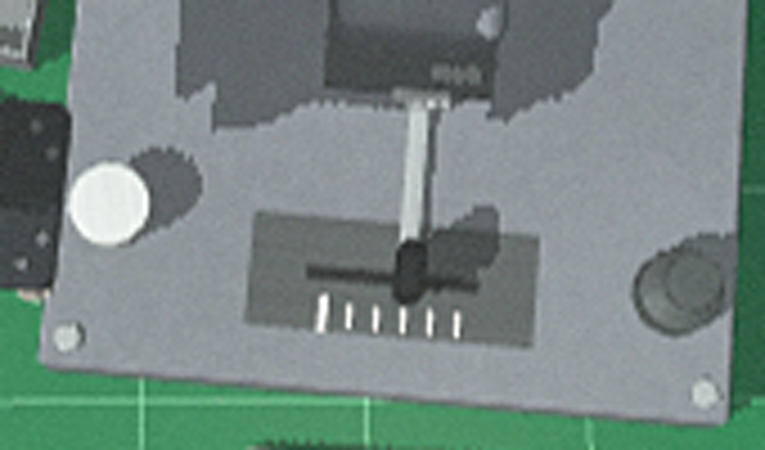

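View pics/top5full.png

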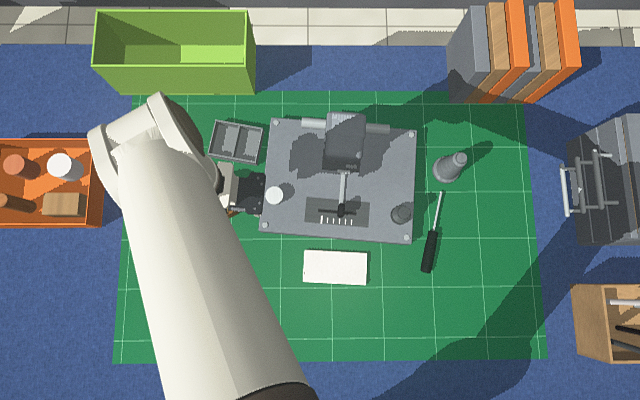

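```bash
python3 - <<'E'
from h import *
k=plane("top",410/4.5+250,258/4.5+150,.086); print(k,"travel",(ZERO-k)@YU)
st(); print(manip.sign_off())
E
```

```text
[ 0.55315979 -0.02089709  0.086     ] travel 0.040173308178991236
t 9.58 tcp [0.5548 0.2217 0.1902] xaxis [ 0.013 -0.015 -1.   ] yaxis [ 0.092  0.996 -0.014] yaw y-axis vs own y 0.004 trav -0.2014 ownx off -0.017 F own [-0.98 -0.24  0.24] gap 0.0004 q7 [-0.24  0.42 -0.26  1.73  0.15  1.    0.93]
the job is handed in; nothing more can be done
None
```

The gauge lever now rests at the third click, and I handed the job in at about 9.6 s with the hand well clear of the punch. The sign-off gave no verdict.

- **Homing:** With the fingers shut, I pushed the lever left from the first click to the zero stop. The force rose to 14 N with no further motion, and a picture showed the knob beside the wide white mark.
- **Setting:** I pushed it back from the left in 3–4 mm steps. The force reached about 7 N and then dropped to near zero three times, at finger positions about 14 mm apart. I stopped at the third drop.
- **Last checks:** The top picture shows the knob over the third mark after zero. My reading of its travel from that picture is about 40 mm. That is 2 mm short of 42 mm, but inside the 39–45 mm band and within the camera's accuracy. The visible bystanders look unmoved. The arm hid the tape roll in that last picture, but nothing came near it.

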